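# Push the stock clipboard out over the shelf edge

### The arm

A 7-joint arm with a two-finger parallel gripper is mounted at the origin on the work surface. World frame = base frame: x ahead of the robot, y to its left, z up, the work surface at z = 0. Lengths are in m, angles in rad, forces in N, time in s.
With the tool pointing down it reaches from about 0.35 to 0.9 m from the base axis. Payload 8.1 kg.
Tool frame: the origin (TCP) lies between the finger pads; the fingertips stand ahead of it and the grasp point (between the pads) is the TCP (arm.nose_length is the z of the fingertips in the tool frame, in m); z points along the fingers, y is the line along which they close (so a half turn about z gives the same grasp; the last joint's range is limited). The gripper opens to 92 mm and grips with 3 to 60 N. Pads are 19 mm wide; open, the fingers measure 130 mm over their backs; the gripper's body (75 mm by 190 mm) begins 47 mm behind the grasp point.
Start: joints at [1.044, 0.434, 0.025, 1.573, -0.012, 1.134, -0.075], TCP at [0.257, -0.57, 0.246] pointing down, gripper open.
Joint ranges: [-2.62, 2.62], [-0.44, 2.09], [-1.27, 1.32], [0.08, 2.57], [-1.32, 4.46], [0.12, 2], [-2.74, 2.74]. Speed limits (rad/s): [2.22, 2.22, 3.01, 3.01, 3.14, 3.14, 3.14].

### API

Orientations are given as a rotation vector (axis times angle).
In Python, from cell import sensors, optics, arm gives the robot as it stands.
- The arm moves only by the tool arm_command, never from a script. Its argument "deltas" is one flat list of numbers, 7 for each row, row after row: the turn, a rotation vector about the world's x, y, z as a fraction of full scale, then the shift along the world's x, y, z as a fraction of full scale, then the finger opening in mm, from 0 to 91.8. In form: [wx, wy, wz, dx, dy, dz, fingers, wx, wy, wz, dx, dy, dz, fingers, ...]. A call has 1 to 20 rows; each row is the pose to reach, as a shift and turn from the pose commanded when the call began; what a row does not reach only later rows make up. Full scale, the value 1, is 1 m for a shift and 90 degrees for a turn. A row lasts 1/10 s, in which the tool goes at most 50 mm and 8.59 degrees, less where a joint would pass 70% of its speed; a pose out of reach is approached as far as the arm can. A call with a number of a shift or a turn outside -1 to 1 is refused whole. A call with a gripper value outside its range is refused whole. The fingers move at their own pace and stop on an object; "force" is the grip in N (left out, the last holds). Time passes only in rows, so rows that repeat a pose let the fingers close. It gives the time, the measured TCP pose, the force, the opening and the grip force at its end, in the units of the state.
- sensors.observe(): the state, without advancing time (a new reading comes with each control period).
- optics.get_image(name): name is "scene" or "top"; returns the picture (480x640x3 uint8, blue, green, red); there is no depth.
- optics.calibration(name): a dict with "camera_matrix" (3x3 intrinsics, pixels), "rvec" (rotation vector, rad) and "tvec" (3), from world to camera coordinates, as OpenCV has them. Camera axes: x right, y down, z forward; pixel columns grow to the right and rows downward; lengths in m; the calibration is good to about 2 mm. A picture is of the moment at which its call begins. calibration takes no time and is no camera call.
- arm.sign_off(): hands the job in; it is judged then, once.
The state is a dict: "clock": time; "joints": joint angles; "dq": joint speeds; "joint_efforts": joint torques, N m; "position": TCP position; "ee_rot": TCP orientation; "force": force on the tool from outside, world axes, zero at the start; "ft_torque": the same for the moment, N m; "width": opening from 0.0 (shut) to 1.0 (fully open); "gripper_force": force on a finger pad.
Only numpy, scipy, OpenCV 4.12 (cv2) and the standard library are available. Lean on these libraries where they do the work, as an engineer would, in place of code of your own. Each camera call takes 0.05 s, during which the arm holds its last target. There are 200 camera calls.

### The job

With the fingertips, push the clipboard across the low riser shelf, away from the robot, until its leading end (the end without the clip) sticks out 5 cm past the shelf's far edge, square to that edge, so that a colleague on the other side can take it from there. Only slide it flat on the shelf: do not lift it or tip it, and leave the two jars and the bottle standing where they are.

Things in the scene. Friction and masses are not known exactly. Their poses are not given: they have to be found in the camera images.
- riser: Fixed low shelf of grey painted steel on four short dark feet, standing on the bench: 320 mm deep (its x), 540 mm wide (its y), flat top without any lip, 80 mm above the bench. Origin: on the bench under its centre. Its +x points away from the robot (turned by up to 0.3 rad), z up.
- far_edge (a point): Middle of the riser's far (+x) top edge, at the height of its top face, 160 mm in x and 80 mm in z from the riser's origin; axes as the riser's: x points out over the edge, y along the edge.
- clipboard: Loose clipboard flat on the riser: brown hardboard 180 (its x) x 130 (y) x 6 mm, 0.15 to 0.3 kg, white ruled sheet. Flat steel clip, 22 x 70 mm, 6 mm high above the board, centred 68 mm from the middle toward -x. Its straight -x end, 90 mm from the middle, faces the robot. Origin: centre of the underside; x points from clip to leading end, within 0.3 rad of the riser's x at the start; z up.
- corner_left (a point): Corner of the clipboard's leading end on its +y side, at the underside (90, 65, 0 mm from its origin).
- corner_right (a point): Corner of the clipboard's leading end on its -y side, at the underside (90, -65, 0 mm from its origin).
- jar_wide: Bystander: loose squat amber jar with red lid, diameter 58 mm, 70 mm high, standing on the riser near one of its side ends, beside the clipboard. Origin: centre of its base.
- jar_small: Bystander: loose small white jar, diameter 46 mm, 60 mm high, standing on the riser near a side end. Origin: centre of its base.
- syrup: Bystander: loose amber syrup bottle with narrow neck, diameter 48 mm, 105 mm high, standing on the riser near a side end. Origin: centre of its base.
Things that resemble listed ones, but are neither listed nor needed, are in the scene too. There is more than one size of the clipboard; the job needs the smallest.

How it is judged:
At the end, for the whole second after the job is handed in: The clipboard lies flat on the riser at rest, both corners of its leading end 50 mm (within 12 mm) past the far edge and within the riser's width (250 mm either side of its middle); the jars and the bottle stand within 20 mm of where they were (x of corner_left in the frame of far_edge between 0.038 and 0.062 m and y of corner_left in the frame of far_edge between -0.25 and 0.25 m and x of corner_right in the frame of far_edge between 0.038 and 0.062 m and y of corner_right in the frame of far_edge between -0.25 and 0.25 m and angle between clipboard's own z axis and vertical below 0.08 rad and z of clipboard in the frame of far_edge between -0.004 and 0.004 m and linear speed of clipboard below 0.01 m/s and distance of each of jar_wide, jar_small, syrup from where it was at the start of the episode below 0.02 m and angle between each of jar_wide, jar_small, syrup's own z axis and vertical below 0.2 rad); the robot touches nothing.
It fails at once if the clipboard is lifted off the shelf or tipped (z of clipboard in the frame of far_edge above 0.012 m or angle between clipboard's own z axis and vertical above 0.2 rad).
It fails at once if the clipboard falls off the shelf (z of clipboard in the frame of far_edge below -0.03 m).
It fails at once if a jar or the bottle is shoved, lifted or toppled (distance of any of jar_wide, jar_small, syrup from where it was at the start of the episode above 0.02 m or angle between any of jar_wide, jar_small, syrup's own z axis and vertical above 0.3 rad).
It also fails if it takes over 38 s, if anything falls off the work surface, if the arm or the gripper's body presses on something with over 40 N, if the wrist force passes 120 N, or if a joint passes its speed limit or range.

## Working session

There is one attempt and no reset: what is moved stays moved. The work goes in short steps, Python scripts to look and compute and a tool call to move; the robot and the scene stay as the last step left them, time stands still between calls to the robot, and variables do not carry over. Pictures are saved under pics/ and viewed, at most 10 in all, crops included, and the job is handed in when it is done.

Besides the shell and the picture viewer there is one more tool, called by a JSON object that holds its "method" and its "body". arm_command: Moves the arm, as the interface text tells. Its arguments: {"type":"object","properties":{"deltas":{"type":"array","items":{"type":"number"}},"force":{"type":"number"}},"required":["deltas"]}

```bash
ls; mkdir -p pics; python3 - <<'E'
from cell import sensors, optics, arm
import cv2
print(sensors.observe(), arm.nose_length)
for n in("scene","top"):
    cv2.imwrite(f"pics/{n}0.png",optics.get_image(n)); print(optics.calibration(n))
E
```

```text
pics
{'clock': 0.0, 'joints': array([ 1.04441617,  0.43527078,  0.02503284,  1.57411682, -0.01155766,
        1.13398852, -0.07509197]), 'dq': array([-5.68648194e-04, -2.21024875e-04, -5.76333475e-04,  1.27610627e-03,
        2.04562296e-04, -4.36158210e-05,  4.64463626e-04]), 'joint_efforts': array([-1.28636479e-03, -6.67845798e+01,  9.84504707e-01, -3.14456534e+01,
       -6.05496881e-02,  4.29500733e-02,  1.50010801e-04]), 'position': array([ 0.25671064, -0.56931052,  0.24490834]), 'ee_rot': array([-3.06985320e+00, -6.60226368e-01,  8.63046505e-04]), 'force': array([-0.34452375,  0.10536474,  0.80225433]), 'ft_torque': array([-0.01804989, -0.02535899, -0.01461388]), 'gripper_force': 0.0, 'width': 0.9991922330963725} 0.019
{'camera_matrix': array([[462.87831743,   0.        , 320.25440341],
       [  0.        , 462.87831743, 238.94846409],
       [  0.        ,   0.        ,   1.        ]]), 'rvec': array([ 1.59597359,  1.75257531, -0.88491141]), 'tvec': array([ 0.0210688 , -0.21064376,  1.68950471])}
{'camera_matrix': array([[498.96947708,   0.        , 318.34361263],
       [  0.        , 498.96947708, 239.74054106],
       [  0.        ,   0.        ,   1.        ]]), 'rvec': array([ 2.1949121 , -2.14787665,  0.11450924]), 'tvec': array([0.01466386, 0.51147304, 1.47386727])}
```

View pics/scene0.png

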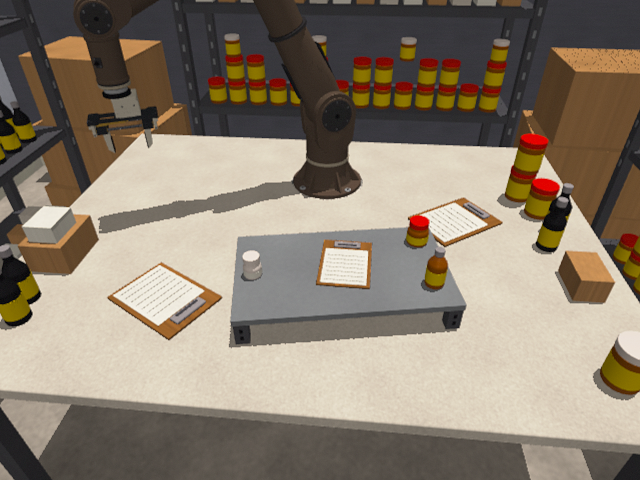

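View pics/top0.png

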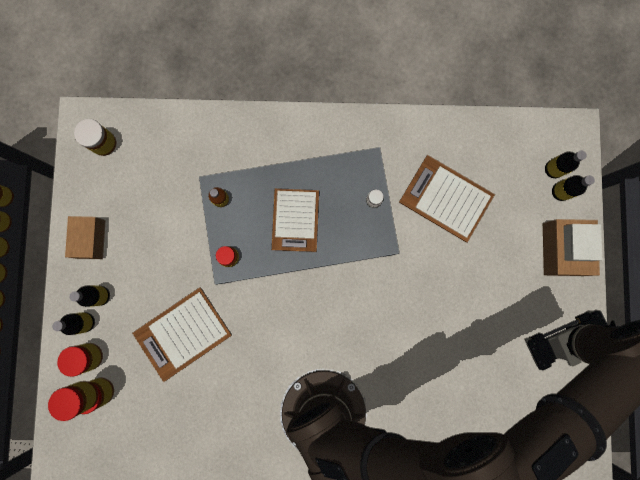

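The riser is in the top view with corners near (200,177), (381,148), (399,253) and (215,284). The small clipboard is at about (272–320, 189–251) with its clip toward the robot. The amber jar is at (226,257), the bottle at (218,197) and the white jar at (376,198). Next I'll measure them.

```bash
cat > h.py <<'E'
import numpy as np, cv2
from cell import sensors, optics, arm
def cast(px,z,n="top"):
    c=optics.calibration(n);R=cv2.Rodrigues(c["rvec"])[0];t=c["tvec"]
    p=cv2.undistortPoints(np.float32(px).reshape(-1,1,2),c["camera_matrix"],None).reshape(-1,2)
    d=np.c_[p,np.ones(len(p))]@R; o=-R.T@t
    return (o+d*((z-o[2])/d[:,2])[:,None])
def quad(mask):
    cs,_=cv2.findContours(mask,cv2.RETR_EXTERNAL,cv2.CHAIN_APPROX_NONE)
    c=cv2.convexHull(max(cs,key=cv2.contourArea)).astype(np.float32)
    r=cv2.boxPoints(cv2.minAreaRect(c))
    # refine: fit a line to the contour points near each side's middle part
    c=max(cs,key=cv2.contourArea).reshape(-1,2).astype(float)
    L=[]
    for i in range(4):
        a,b=r[i],r[(i+1)%4];u=(b-a)/np.linalg.norm(b-a);n=np.array([-u[1],u[0]])
        s=(c-a)@u/np.linalg.norm(b-a);m=(abs((c-a)@n)<5)&(s>.1)&(s<.9)
        vx,vy,x,y=cv2.fitLine(c[m].astype(np.float32),cv2.DIST_HUBER,0,.01,.01).ravel()
        L.append(np.cross([x,y,1],[x+vx,y+vy,1]))
    P=[np.cross(L[i-1],L[i]) for i in range(4)]
    return np.array([p[:2]/p[2] for p in P])
def masks(im):
    h=cv2.cvtColor(im,cv2.COLOR_BGR2HSV);b,g,r=[im[...,i].astype(int) for i in range(3)]
    roi=np.zeros(im.shape[:2],np.uint8);roi[120:300,190:410]=255
    grey=((b-r>4)&(b<170)&(b>70)).astype(np.uint8)*255&roi
    grey=cv2.morphologyEx(grey,cv2.MORPH_OPEN,np.ones((3,3)))
    roi2=np.zeros_like(roi);roi2[120:290,245:350]=255
    brd=((b-r<4)).astype(np.uint8)*255&roi2
    return grey,brd
def frame(P,back=True):
    "centre, yaw, sizes of a quad (world xy), x axis pointing most along world +x"
    P=P[:,:2];c=P.mean(0);best=[]
    e=[(P[1]-P[0]+P[2]-P[3])/2,(P[2]-P[1]+P[3]-P[0])/2]
    k=np.argmax([abs(v[0]) for v in e]);v=e[k]*np.sign(e[k][0])
    return c,np.arctan2(v[1],v[0]),np.linalg.norm(v),np.linalg.norm(e[1-k])
E
python3 - <<'E'
from h import *
im=cv2.imread("pics/top0.png");g,b=masks(im)
qr,qb=quad(g),quad(b)
cv2.polylines(im,[qr.round().astype(int)],True,(0,255,0),1);cv2.polylines(im,[qb.round().astype(int)],True,(255,0,255),1)
cv2.imwrite("pics/chk.png",cv2.resize(im[130:300,180:420],None,fx=3,fy=3))
print(qr,qb)
R=frame(cast(qr,.08));B=frame(cast(qb,.086));print(R,B)
cl=[(293,243)];print(cast(cl,.092))
for n,p,z in(("wide",(226,257),.15),("syr",(215,198),.185),("small",(376,198),.14)):print(n,cast([p],z))
c,s=np.cos(R[1]),np.sin(R[1]);print("board in riser",np.array([[c,s],[-s,c]])@(B[0]-R[0]),B[1]-R[1])
E
```

```text
[[241.12597915 208.07522158]
 [255.8412581  211.59485551]
 [260.02258044 231.66889473]
 [244.09223298 234.93769542]] [[245.         120.        ]
 [349.         120.        ]
 [349.         162.71252102]
 [245.         169.14713347]]
(array([0.55433044, 0.22476999]), np.float64(0.1847597211088701), np.float64(0.06969961833218571), np.float64(0.04448846534201481)) (array([0.78995385, 0.09468927]), np.float64(0.026421647557512872), np.float64(0.13851373362703423), np.float64(0.3059856952617601))
[[0.49332502 0.09845725 0.092     ]]
wide [[0.44530087 0.27836524 0.15      ]]
syr [[0.60220531 0.30813967 0.185     ]]
small [[ 0.62048089 -0.13284914  0.14      ]]
board in riser [ 0.20771602 -0.17115325] -0.15833807355135723
```

View pics/chk.png

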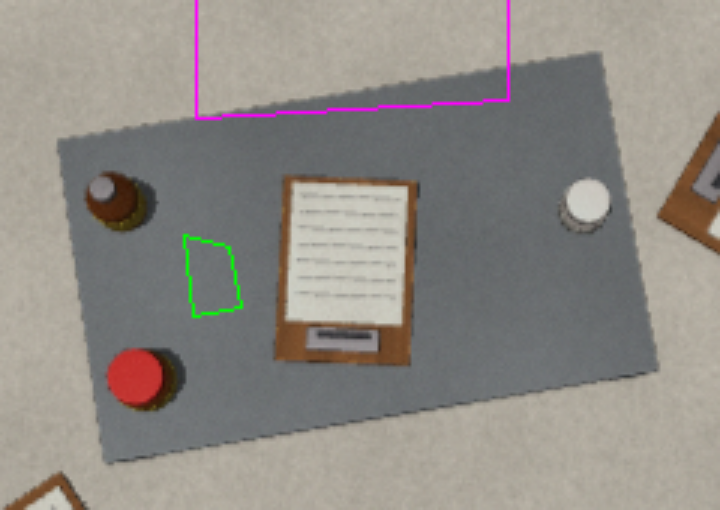

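The crop shows a clear riser outline and board, but my thresholds are wrong and neither quad fits. I'll sample the colours and redo the masks.

```bash
python3 - <<'E'
import re
s=open('h.py').read()
a=s.index("    grey=");b=s.index("    return grey,brd")
s=s[:a]+'''    grey=((r-b<5)&(g<150)).astype(np.uint8)*255&roi
    grey=cv2.morphologyEx(grey,cv2.MORPH_OPEN,np.ones((5,5)))
    cs,_=cv2.findContours(grey,cv2.RETR_EXTERNAL,cv2.CHAIN_APPROX_NONE)
    grey=cv2.drawContours(np.zeros_like(grey),[max(cs,key=cv2.contourArea)],-1,255,-1)
    brown=(h[...,1]>110).astype(np.uint8)*255
    x0,x1,y0,y1=board
    roi2=np.zeros_like(roi);roi2[y0:y1,x0:x1]=255
    brd=(((r-b>5)|(g>150)).astype(np.uint8)*255)&roi2
    brd=cv2.morphologyEx(brd,cv2.MORPH_CLOSE,np.ones((3,3)))
'''+s[b:]
s=s.replace("def masks(im):","def masks(im,board=(250,345,185,275)):").replace("    brown=(h[...,1]>110).astype(np.uint8)*255\n","")
open('h.py','w').write(s)
E
python3 - <<'E'
from h import *
im=cv2.imread("pics/top0.png");print([im[y,x].tolist() for x,y in((240,230),(350,230),(300,130),(420,260),(276,220),(297,200))])
g,b=masks(im)
qr,qb=quad(g),quad(b);print(qr.round(1).tolist(),qb.round(1).tolist())
cv2.polylines(im,[qr.round().astype(int)],True,(0,255,0),1);cv2.polylines(im,[qb.round().astype(int)],True,(255,0,255),1)
cv2.imwrite("pics/chk2.png",cv2.resize(im[130:300,180:420],None,fx=3,fy=3))
R=frame(cast(qr,.08));B=frame(cast(qb,.086));print(R,B)
c,s=np.cos(R[1]),np.sin(R[1]);print("board in riser",np.array([[c,s],[-s,c]])@(B[0]-R[0]),B[1]-R[1])
E
```

```text
[[118, 118, 113], [109, 107, 104], [162, 173, 180], [154, 166, 174], [185, 195, 196], [170, 180, 181]]
[[199.1, 176.7], [379.0, 147.4], [398.5, 252.9], [214.9, 283.5]] [[271.1, 249.6], [274.1, 188.1], [318.5, 190.3], [315.7, 251.5]]
(array([0.57803685, 0.08624673]), np.float64(0.18821174635775895), np.float64(0.316549924008819), np.float64(0.5358289320947135)) (array([0.56177742, 0.09523917]), np.float64(-0.02059577147493886), np.float64(0.17936262919204282), np.float64(0.12891543195622665))
board in riser [-0.01428979  0.01187582] -0.2088075178326978
```

Sizes check out: the riser measures 317×536 mm and the board 179×129 mm. The board needs to move +134 mm along the riser's x and turn +0.21 rad. I'll start by moving the tool behind the clip end, up high.

{"method": "arm_command", "body": {"deltas": [0,0,-0.283,0.173,0.667,0,70,0,0,-0.283,0.173,0.667,0,70,0,0,-0.283,0.173,0.667,0,70,0,0,-0.283,0.173,0.667,0,70,0,0,-0.283,0.173,0.667,0,70,0,0,-0.283,0.173,0.667,0,70,0,0,-0.283,0.173,0.667,0,70,0,0,-0.283,0.173,0.667,0,70,0,0,-0.283,0.173,0.667,0,70,0,0,-0.283,0.173,0.667,0,70,0,0,-0.283,0.173,0.667,0,70,0,0,-0.283,0.173,0.667,0,70,0,0,-0.283,0.173,0.667,0,70,0,0,-0.283,0.173,0.667,0,70,0,0,-0.283,0.173,0.667,0,70,0,0,-0.283,0.173,0.667,0,70,0,0,-0.283,0.173,0.667,0,70]}}

```text
clock: 1.8
position: [0.4296, 0.096, 0.2454]
ee_rot: [3.141, -0.035, -0.001]
force: [-0.1, 0.2, -0.7]
width: 0.762
gripper_force: 0.0
```

{"method": "arm_command", "body": {"deltas": [0,0,0,0,0.002,-0.04,70,0,0,0,0,0.002,-0.08,70,0,0,0,0,0.002,-0.11,70,0,0,0,0,0.002,-0.13,70,0,0,0,0,0.002,-0.138,70,0,0,0,0,0.002,-0.142,70,0,0,0,0,0.002,-0.143,70,0,0,0,0,0.002,-0.143,70]}}

```text
clock: 2.6
position: [0.4306, 0.0992, 0.1036]
ee_rot: [-3.141, 0.034, -0.002]
force: [-0.6, -0.4, 0.2]
width: 0.765
gripper_force: 0.0
```

```bash
python3 - <<'E'
from h import *
print(sensors.observe()["position"],sensors.observe()["force"])
cv2.imwrite("pics/top1.png",cv2.resize(optics.get_image("top")[130:310,180:420],None,fx=3,fy=3))
im=optics.get_image("scene");cv2.imwrite("pics/scene1.png",cv2.resize(im[200:330,220:480],None,fx=3,fy=3))
E
```

```text
[0.43058541 0.0991719  0.10355073] [-0.57685997 -0.3591217   0.24317909]
```

View pics/scene1.png

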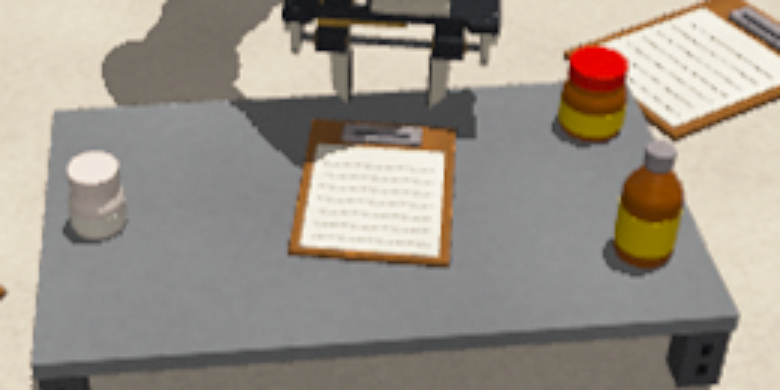

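View pics/top1.png

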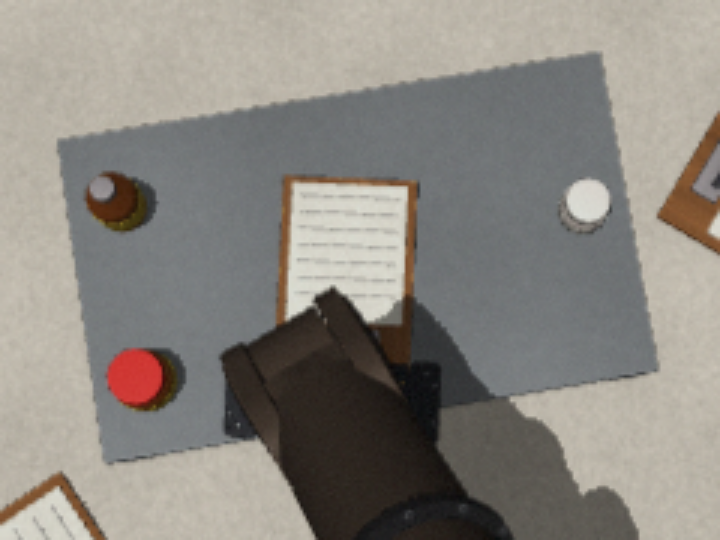

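The fingers are behind the clip end, clear of everything, with the jars well to the sides. The tips are about 4.6 mm above the shelf, so they need to drop 2 mm. Now I'll work out the arc waypoints.

```bash
python3 - <<'E'
import numpy as np
p0=np.array([.43,.099]);R=np.array([.5785,.0865]);ry=.1882
c=np.array([.5618,.0952]);psi=-.0206;off=.0995
T=lambda c,psi:c-off*np.array([np.cos(psi),np.sin(psi)])
print("contact",T(c,psi)-p0)
N=13;tot=.136;ds=tot/N;dp=.209/N
for k in range(N):
    m=psi+dp/2;c=c+ds*np.array([np.cos(m),np.sin(m)]);psi+=dp
    x=c-R;cc,s=np.cos(ry),np.sin(ry)
    print(k+1,(T(c,psi)-p0).round(4),"wz %.4f"%((psi+.0206)/(np.pi/2)),(cc*x[0]+s*x[1]).round(4),(-s*x[0]+cc*x[1]).round(4))
E
```

```text
contact [ 0.03232111 -0.00175044]
1 [ 0.0428 -0.0035] wz 0.0102 -0.0045 0.0096
2 [ 0.0532 -0.005 ] wz 0.0205 0.0058 0.0077
3 [ 0.0637 -0.0064] wz 0.0307 0.0161 0.0059
4 [ 0.0742 -0.0077] wz 0.0409 0.0264 0.0043
5 [ 0.0848 -0.0087] wz 0.0512 0.0368 0.0029
6 [ 0.0953 -0.0096] wz 0.0614 0.0472 0.0016
7 [ 0.1059 -0.0103] wz 0.0716 0.0576 0.0005
8 [ 0.1164 -0.0109] wz 0.0819 0.068 -0.0004
9 [ 0.127  -0.0112] wz 0.0921 0.0784 -0.0011
10 [ 0.1376 -0.0115] wz 0.1023 0.0889 -0.0017
11 [ 0.1482 -0.0115] wz 0.1126 0.0993 -0.0021
12 [ 0.1588 -0.0114] wz 0.1228 0.1098 -0.0024
13 [ 0.1693 -0.0111] wz 0.1331 0.1202 -0.0025
```

{"method": "arm_command", "body": {"deltas": [0,0,0,0,0,-0.001,70,0,0,0,0.006,0,-0.002,70,0,0,0,0.016,-0.001,-0.002,70,0,0,0,0.024,-0.002,-0.002,70,0,0,0,0.03,-0.002,-0.002,70,0,0,0.004,0.036,-0.003,-0.002,70,0,0,0.01,0.043,-0.0035,-0.002,70,0,0,0.0205,0.053,-0.005,-0.002,70,0,0,0.031,0.064,-0.0065,-0.002,70,0,0,0.041,0.074,-0.0075,-0.002,70,0,0,0.051,0.085,-0.0085,-0.002,70,0,0,0.0615,0.095,-0.0095,-0.002,70,0,0,0.0715,0.106,-0.0105,-0.002,70,0,0,0.082,0.116,-0.011,-0.002,70,0,0,0.092,0.127,-0.011,-0.002,70,0,0,0.102,0.135,-0.0115,-0.002,70,0,0,0.102,0.1376,-0.0115,-0.002,70,0,0,0.102,0.1376,-0.0115,-0.002,70]}}

```text
clock: 4.5
position: [0.5682, 0.0879, 0.1008]
ee_rot: [-3.134, -0.218, -0.001]
force: [-0.1, 0.7, 0.3]
width: 0.762
gripper_force: 0.0
```

```bash
python3 - <<'E'
from h import *
im=optics.get_image("top");cv2.imwrite("pics/top2raw.png",im);cv2.imwrite("pics/top2.png",cv2.resize(im[130:310,180:420],None,fx=3,fy=3))
E
```

```text
(no output)
```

View pics/top2.png

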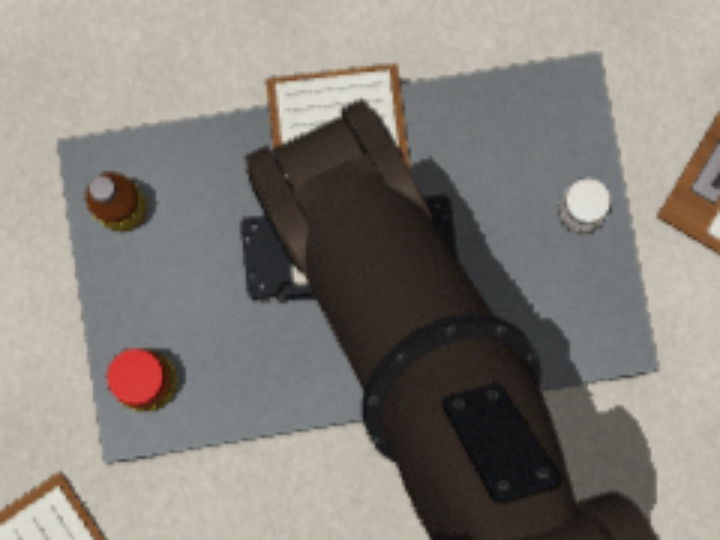

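The board has moved and turned with the fingers, and its leading end is just past the far edge, from crop (267,79) to (398,64). Nothing else moved. I'll measure the brown leading edge against the far edge.

```bash
cat > lead.py <<'E'
from h import *
g,_=masks(cv2.imread("pics/top0.png"));q=quad(g);W=cast(q,.08);c,ry,_,_=frame(W)
o=np.argsort(-W[:,0]@[] if 0 else -((W[:,:2]-c)@[np.cos(ry),np.sin(ry)]))[:2]
F=W[o,:2];F=F[np.argsort(-F[:,1])];v=F[0]-F[1];ey=v/np.linalg.norm(v);ex=np.array([ey[1],-ey[0]]);m=F.mean(0)
def lead(im,x0=262,x1=320,y0=120,y1=190):
    s=cv2.cvtColor(im,cv2.COLOR_BGR2HSV)[...,1];P=[]
    w=s[y0:y1].astype(float)
    cols=[x for x in range(x0,x1) if (w[:,x]>110).sum()>0]
    for x in cols[4:-4]:
        k=np.argmax(w[:,x]>80);a,b=w[k-1,x],w[k,x]
        P.append((x,y0+k-1+np.clip((80-a)/(b-a),0,1)))
    L=cast(P,.086);D=(L[:,:2]-m);u,t=D@ey,D@ex
    for _ in range(2):
        f=np.polyfit(u,t,1);k=abs(t-np.polyval(f,u))<.002;u,t=u[k],t[k]
    ends=cast([(cols[0],np.interp(cols[0],*zip(*P))),(cols[-1]+1,np.interp(cols[-1],*zip(*P)))],.086)
    e=(ends[:,:2]-m)@ey
    print("n",len(u),"y ends",e,"corner x",np.polyval(f,e),"slope",f[0],"ex",ex,np.arctan2(ex[1],ex[0]))
E
python3 - <<'E'
from lead import *
im=cv2.imread("pics/top2raw.png")
lead(im)
E
```

```text
n 39 y ends [ 0.05581569 -0.08496421] corner x [0.02704582 0.02007935] slope 0.04948489061908079 ex [0.98241826 0.18669322] 0.1877950997510244
```

Measured overhang is about 22–24 mm with a yaw error of −0.049 rad, which matches the plan. I'll push the remaining ~28 mm while turning, then back off and lift.

{"method": "arm_command", "body": {"deltas": [0,0,0.008,0.006,0,0,70,0,0,0.016,0.013,0,0,70,0,0,0.024,0.02,0,0,70,0,0,0.029,0.025,0,0,70,0,0,0.031,0.028,0.0005,0,70,0,0,0.031,0.0285,0.0005,0,70,0,0,0.031,0.0285,0.0005,0,70,0,0,0.031,0.02,-0.001,0,70,0,0,0.031,0.005,-0.004,0,70,0,0,0.031,-0.02,-0.009,0,70,0,0,0.031,-0.03,-0.01,0.02,70,0,0,0.031,-0.04,-0.01,0.06,70,0,0,0.031,-0.06,-0.01,0.1,70,0,0,0.031,-0.11,-0.01,0.12,70,0,0,0.031,-0.16,-0.01,0.12,70,0,0,0.031,-0.19,-0.01,0.12,70,0,0,0.031,-0.19,-0.01,0.12,70]}}

```text
clock: 6.25
position: [0.3729, 0.0772, 0.2207]
ee_rot: [3.125, 0.297, -0.001]
force: [0.3, -0.0, 0.3]
width: 0.76
gripper_force: 0.0
```

```bash
python3 - <<'E'
from lead import *
im=optics.get_image("top");cv2.imwrite("pics/top3raw.png",im);cv2.imwrite("pics/top3.png",cv2.resize(im[110:310,180:420],None,fx=3,fy=3))
lead(im,y0=100,y1=170)
E
```

```text
n 40 y ends [ 0.06074815 -0.08117414] corner x [0.05157583 0.05130168] slope 0.0019316406492510935 ex [0.98241826 0.18669322] 0.1877950997510244
```

View pics/top3.png

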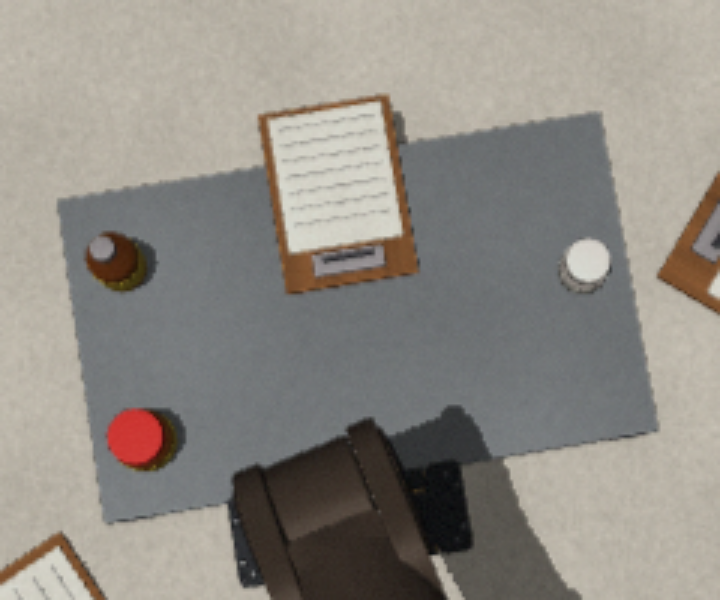

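The board lies square with its leading end about 51 mm past the edge at both corners. The jars and bottle haven't moved, and the arm is clear, so I'm handing in.

```bash
python3 -c "
from cell import arm; print(arm.sign_off())"
```

```text
the job is handed in; nothing more can be done
None
```

I pushed the clipboard flat across the shelf to about 51 mm past the far edge at both corners, square to it, with the jars and bottle where they were, and handed the job in at about 6 s; the verdict was not reported.

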